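# Drive a bearing ring home square in a pump bracket

### The arm

A 7-joint arm with a two-finger parallel gripper is mounted at the origin on the work surface. World frame = base frame: x ahead of the robot, y to its left, z up, the work surface at z = 0. Lengths are in mm, angles in rad, forces in N, time in s.
With the tool pointing down it reaches from about 425 to 875 mm from the base axis. Payload 9.9 kg.
Tool frame: the origin (TCP) lies at the centre of the arm's flange, where the gripper is bolted on; the fingertips stand 173 mm ahead of it and the grasp point (between the pads) lies 155 mm ahead of it; z points along the fingers, x is the direction in which the jaws open and shut, and the axes are right-handed (so a half turn about z gives the same grasp; the last joint's range is limited). The gripper opens to 85 mm and grips with 20 to 120 N. Pads are 22 mm wide; open, the fingers measure 114 mm over their backs; the gripper's body (76 mm by 85 mm) begins 54 mm behind the grasp point. The pads swing forward as they close: fully open they stand 13 mm farther back than shut.
Start: joints at [-1.339, 0.576, 0.025, 1.437, -0.015, 1.129, -0.057], TCP at [209.634, 641.629, 404.689] pointing down, gripper open.
Joint ranges: [-2.76, 2.76], [-0.34, 2.15], [-1.52, 1.57], [0.19, 2.46], [-1.09, 4.23], [0.17, 1.99], [-2.82, 2.82]. Speed limits (rad/s): [2.22, 2.22, 3.01, 3.01, 3.14, 3.14, 3.14].

### API

Orientations are given as a 3x3 rotation matrix whose columns are the frame's x, y, z axes.
In Python, from rig import sense, optics, order gives the robot as it stands.
- The arm moves only by the tool jog_arm, never from a script. Its argument "rows" is a list of rows, each a list of 3 entries, a list of its own where there are three numbers: the shift along the tool's x, y, z in mm, then the turn, a rotation vector about the tool's x, y, z in degrees, then the closure, from 0 (fully open) to 1 (shut). In form: [[[tx, ty, tz], [rx, ry, rz], jaw], ...]. A call has 1 to 20 rows; each row shifts and turns the commanded pose from where the row before left it, along the tool's axes as they then stand; what a row does not reach is not made up. A row lasts 1/12 s, in which the tool goes at most 41.7 mm and 7.16 degrees, less where a joint would pass 70% of its speed; a pose out of reach is approached as far as the arm can. A call with a gripper value outside its range is refused whole. The fingers move at their own pace and stop on an object; "newtons" is the grip in N (left out, the last holds). Time passes only in rows, so rows that do not move let the fingers close. It gives the time, the measured TCP pose, the force and the opening at its end, in the units of the state.
- sense(): the state, without advancing time (a new reading comes with each control period).
- optics.snapshot(name): name is "scene" or "top"; returns (picture, depth): 400x640x3 uint8, blue, green, red; 400x640 float32, mm along the optical axis (not along the pixel's ray), 0 where there is no reading.
- optics.calibration(name): a dict with "fx", "fy", "cx", "cy" (pixels), "position" and "orientation" of the camera in the world. Camera axes: x right, y up, looking along -z (the intrinsics and any distortion apply to the point x, -y, -z); pixel columns grow to the right and rows downward; lengths in mm; the calibration is good to about 2 mm. A picture is of the moment at which its call begins. calibration takes no time and is no camera call.
- order.hand_in(): hands the job in, once; it reports no verdict.
The state is a dict: "time": time; "joint_pos": joint angles; "dq": joint speeds; "effort": joint torques, N m; "tcp_pos": TCP position; "eef_rot": TCP orientation; "contact_force": force on the tool from outside, world axes, zero at the start; "torque": the same for the moment, N m; "finger_gap": finger opening in mm.
Only numpy, scipy, OpenCV 4.12 (cv2) and the standard library are available. Lean on these libraries where they do the work, as an engineer would, in place of code of your own. Each camera call takes 0.05 s, during which the arm holds its last target.

### The job

One of the two bearing housings on the bench still has its big steel bearing ring standing high out of the bore and a little crooked. Press that ring fully home from above, pushing its rim down a little at a time on one side and then on the opposite side so that it goes in square: it must never lean by more than 10 degrees (one side 24 mm lower than the other). Leave it fully seated and level in its housing.

Things in the scene. Friction and masses are not known exactly. Their poses are not given: they have to be found in the camera images.
- housing: Fixed bearing housing to work on: grey casting, round body 184 mm across and 62 mm high on a 200 x 200 x 14 mm base flange with a bolt at each corner. Origin: centre of its underside, on the bench; z up along the bore. Bore 146 mm wide, open at the top, with a hard seat 20 mm above the bench. Left or right side of the bench varies.
- ring_top (a point): Centre of the top rim of the plain steel ring standing out of this bore; z is the ring's axis and leans with it. 140 mm outside, 112 inside (middle of the rim 63 mm from centre), 46 high. Starts with this point 96 to 100 mm above the bench, leaning up to 4 degrees any way. Stiff fit: a push on the rim sinks that side, the opposite side stays; needs 10 to 15 N at 30 mm/s, more if faster; stays as left.
- ring_home (a point): Where ring_top must finally be: on the bore's axis, 66 mm above the bench, 4 mm above the housing's top face. There the ring rests on the seat and stops hard.
- housing_done: The other fixed housing, same looks and sizes, its ring already home with the rim 4 mm above the top face; nothing to do there. Origin: centre of its underside, on the bench.

How it is judged (in metres and radians):
At the end, for the whole second after the job is handed in: The ring is home in its housing: the centre of its rim no more than 5 mm above the fully seated height (66 mm above the bench), and the ring level within 4 degrees (z of ring_top in the frame of ring_home below 0.005 m and angle between ring_top's own z axis and vertical below 0.07 rad); the robot touches nothing.
It fails at once if the ring leans by more than 10 degrees (angle between ring_top's own z axis and vertical above 0.1745 rad).
It also fails if it takes over 51 s, if anything falls off the work surface, if the arm or the gripper's body presses on something with over 40 N, if the wrist force passes 120 N, or if a joint passes its speed limit or range.

## Working session

There is one attempt and no reset: what is moved stays moved. The work goes in short steps, Python scripts to look and compute and a tool call to move; the robot and the scene stay as the last step left them, time stands still between calls to the robot, and variables do not carry over. Pictures are saved under pics/ and viewed, and the job is handed in when it is done.

Besides the shell and the picture viewer there is one more tool, called after ">>>" by a JSON object that holds its "fn" and its "kwargs". jog_arm: Moves the arm, as the interface text tells. Its arguments: {"type":"object","properties":{"rows":{"type":"array","items":{"type":"array"}},"newtons":{"type":"number"}},"required":["rows"]}

```bash
mkdir -p pics; ls; python3 - <<'E'
from rig import sense,optics
import cv2,numpy as np
s=sense();print({k:np.round(v,3).tolist() for k,v in s.items()})
for n in("scene","top"):
    p,d=optics.snapshot(n);cv2.imwrite(f"pics/{n}0.png",p);np.save(f"pics/{n}0.npy",d)
    print(n,optics.calibration(n))
E
```

```text
pics
{'time': 0.0, 'joint_pos': [-1.339, 0.577, 0.025, 1.438, -0.015, 1.129, -0.056], 'dq': [0.001, -0.001, 0.0, 0.001, 0.0, 0.001, -0.0], 'effort': [0.0, -76.575, 2.25, -28.596, 0.015, 0.013, 0.0], 'tcp_pos': [209.534, 641.466, 403.842], 'eef_rot': [[0.31, 0.951, -0.0], [0.951, -0.31, -0.002], [-0.002, 0.0, -1.0]], 'contact_force': [0.076, 0.515, -0.932], 'torque': [-0.023, -0.009, -0.008], 'finger_gap': 85.506}
scene {'fx': 454.2894494473393, 'fy': 454.2894494473393, 'cx': 319.5044820629406, 'cy': 195.1913070348451, 'position': array([991.43118489, 652.02926398, 672.38882024]), 'orientation': array([[-0.80447055, -0.33734724,  0.48890078],
       [ 0.59392901, -0.46887341,  0.653763  ],
       [ 0.00868743,  0.81630543,  0.57755516]])}
top {'fx': 390.91502268410227, 'fy': 390.91502268410227, 'cx': 320.1847317102154, 'cy': 199.9778751761758, 'position': array([427.26773694,  -7.80901837, 768.82984066]), 'orientation': array([[-0.00607326,  0.98998472, -0.14104385],
       [-0.99997428, -0.0065505 , -0.00291957],
       [-0.00381424,  0.14102249,  0.98999904]])}
```

View pics/scene0.png

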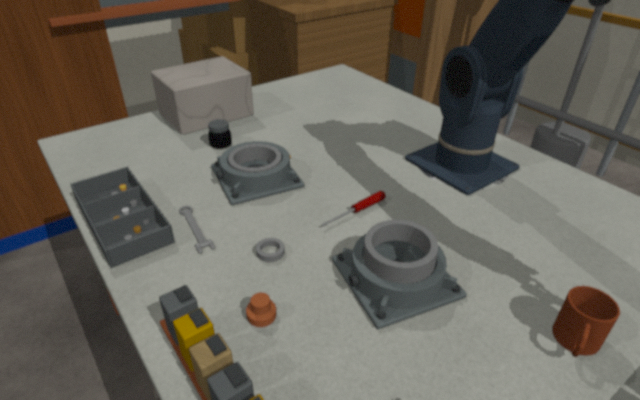

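View pics/top0.png

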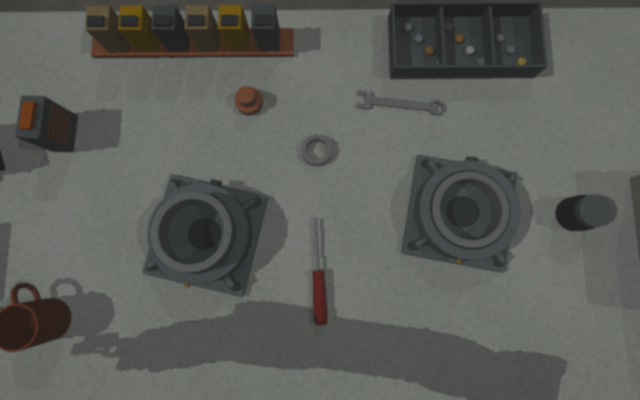

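The high ring is in the left housing of the top view, at about (191,233) px. It is at about (400,245) px in the scene view. The right housing, at (465,209), is already done. I'll measure the high ring from depth next.

```bash
cat > h.py <<'E'
import numpy as np,cv2
from rig import optics
def cloud(n,d):
    c=optics.calibration(n);v,u=np.mgrid[0:400,0:640]
    P=np.stack([(u-c['cx'])/c['fx']*d,-(v-c['cy'])/c['fy']*d,-d],-1)
    W=P@np.array(c['orientation']).T+c['position'];W[d==0]=np.nan
    return W
def circ(p):
    (x,y,c)=np.linalg.lstsq(np.c_[2*p,np.ones(len(p))],(p**2).sum(1),rcond=None)[0];return x,y,np.sqrt(c+x*x+y*y)
def ring(W,cen,zlo,rin=50,rout=78,it=6,zhi=125):
    P=W.reshape(-1,3);P=P[np.isfinite(P[:,0])]
    r=np.hypot(P[:,0]-cen[0],P[:,1]-cen[1]);Q=P[(r<rout)&(r>rin)&(P[:,2]>zlo)&(P[:,2]<zhi)]
    for k in range(it):
        A=np.c_[Q[:,:2]-cen,np.ones(len(Q))];a=np.linalg.lstsq(A,Q[:,2],rcond=None)[0]
        e=Q[:,2]-A@a;Q=Q[abs(e)<max(3,12-3*k)]
    return a,Q   # z=a0 dx+a1 dy+a2
E
python3 - <<'E'
from h import *
d=np.load('pics/top0.npy');W=cloud('top',d)
print((d==0).mean())
for v,u in((233,150),(233,235),(192,190),(270,190),(233,191),(150,100),(209,425),(209,465)):print(v,u,W[v,u].round(1))
ds=np.load('pics/scene0.npy');S=cloud('scene',ds)
for v,u in((240,370),(226,400),(265,395),(240,435)):print('s',v,u,S[v,u].round(1))
for nm,X in(('top',W),('scene',S)):
    c=np.array([355.,220.])
    for _ in range(5):
        a,Q=ring(X,c,84); h=((Q[:,:2].max(0)+Q[:,:2].min(0))/2); c=h
    r=np.hypot(*(Q[:,:2]-c).T)
    print(nm,len(Q),c.round(1),a.round(4),'deg',np.degrees(np.arctan(np.hypot(*a[:2]))),'dir',np.degrees(np.arctan2(a[1],a[0])),np.percentile(r,[2,50,98]),circ(Q[:,:2]), np.histogram(np.arctan2(*(Q[:,1::-1]-c[::-1]).T),8)[0])
    P=X.reshape(-1,3);rr=np.hypot(*(P[:,:2]-c).T);T=P[(rr<96)&(abs(P[:,2]-62)<5)];print('face',len(T),np.median(T[:,2]),(T[:,:2].max(0)+T[:,:2].min(0))/2,np.ptp(T[:,:2],axis=0))
E
```

```text
0.00401171875
233 150 [469.7 302.1  62.5]
233 235 [468.5 147.4  66.9]
192 190 [538.4 220.8  97.6]
270 190 [404.7 214.5 100.2]
233 191 [471.5 241.   23.3]
150 100 [642.6 441.3  -1.6]
209 425 [ 510.1 -196.2   62.1]
209 465 [ 514.2 -283.1   23.4]
s 240 370 [514.6 178.3  97.5]
s 226 400 [433.4 178.2  93.4]
s 265 395 [524.8 257.1  98.8]
s 240 435 [414.5 253.   99.2]
top 1860 [471.8 215.9] [-1.83000e-02  1.09000e-02  9.80809e+01] deg 1.2206551248191675 dir 149.2774204056458 [55.88204421 62.92974174 69.30996768] (np.float64(471.6921988290091), np.float64(215.67963947459737), np.float64(62.901774574297605)) [242 237 224 220 217 236 244 240]
face 2604 61.31476865564241 [471.81648218 215.90379775] [182.85156065 182.17823695]
scene 1072 [472.  217.4] [-1.75000e-02  9.10000e-03  9.81033e+01] deg 1.128029849032868 dir 152.5385102364951 [55.60116026 63.40901341 70.03090714] (np.float64(472.7907399172306), np.float64(218.57466969664398), np.float64(63.1145433892453)) [126 112 115 134 161 164 136 124]
face 1831 61.62982578332708 [473.30748271 217.07376856] [180.04971187 186.14368902]
```

>>> {"fn": "jog_arm", "kwargs": {"rows": [[[-19.4,19.9,0],[0,0,0],1],[[-19.4,19.9,0],[0,0,0],1],[[-19.4,19.9,0],[0,0,0],1],[[-19.4,19.9,0],[0,0,0],1],[[-19.4,19.9,0],[0,0,0],1],[[-19.4,19.9,0],[0,0,0],1],[[-19.4,19.9,0],[0,0,0],1],[[-19.4,19.9,0],[0,0,0],1],[[-19.4,19.9,0],[0,0,0],1],[[-19.4,19.9,0],[0,0,0],1],[[-19.4,19.9,0],[0,0,0],1],[[-19.4,19.9,0],[0,0,0],1],[[-19.4,19.9,0],[0,0,0],1],[[-19.4,19.9,0],[0,0,0],1],[[-19.4,19.9,0],[0,0,0],1],[[-19.4,19.9,0],[0,0,0],1],[[0,0,0],[0,0,4],1],[[0,0,0],[0,0,4],1],[[0,0,0],[0,0,4],1],[[0,0,0],[0,0,0],1]]}}

```text
time: 1.77
tcp_pos: [415.9, 247.4, 404.5]
eef_rot: [[0.505, 0.863, -0.0], [0.863, -0.505, -0.0], [-0.001, -0.0, -1.0]]
contact_force: [0.6, -0.2, 0.3]
finger_gap: 0.1
```

>>> {"fn": "jog_arm", "kwargs": {"rows": [[[0,0,20],[0,0,0],1],[[0,0,20],[0,0,0],1],[[0,0,20],[0,0,0],1],[[0,0,20],[0,0,0],1],[[0,0,20],[0,0,0],1],[[0,0,15],[0,0,0],1],[[0,0,6],[0,0,0],1],[[0,0,0],[0,0,0],1],[[0,0,0],[0,0,0],1]]}}

```text
time: 2.52
tcp_pos: [416.0, 247.8, 283.9]
eef_rot: [[0.5, 0.866, -0.0], [0.866, -0.5, -0.0], [-0.0, -0.0, -1.0]]
contact_force: [-0.4, 0.5, 1.1]
finger_gap: -0.1
```

```bash
python3 - <<'E'
from rig import optics
import cv2
p,d=optics.snapshot("scene");cv2.imwrite("pics/s1.png",cv2.resize(p[130:330,250:520],None,fx=2.8,fy=2.8))
E
```

```text
(no output)
```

View pics/s1.png

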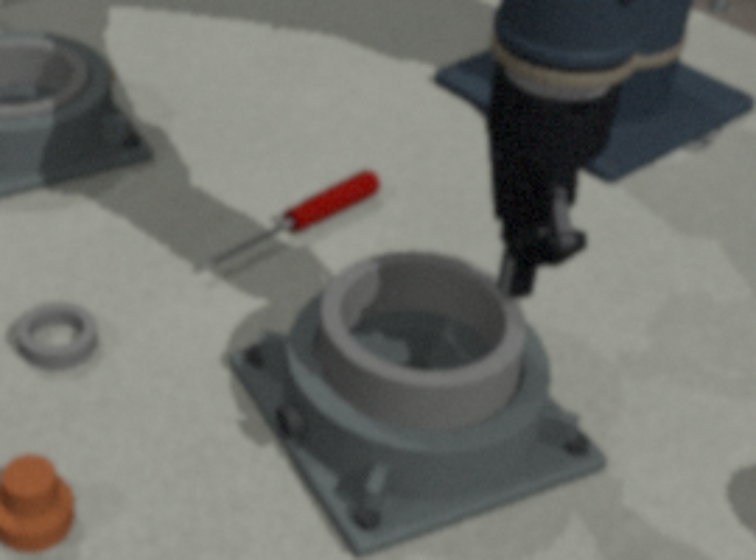

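The tip hangs just above the high (-x,+y) side of the rim, at crop (515,290). First push there.

>>> {"fn": "jog_arm", "kwargs": {"rows": [[[0,2,4],[0,0,0],1],[[0,0,4],[0,0,0],1],[[0,0,2],[0,0,0],1],[[0,0,2],[0,0,0],1],[[0,0,2],[0,0,0],1],[[0,0,2],[0,0,0],1],[[0,0,2],[0,0,0],1],[[0,0,2],[0,0,0],1]]}}

```text
time: 3.23
tcp_pos: [416.8, 247.3, 264.2]
eef_rot: [[0.501, 0.866, -0.001], [0.866, -0.501, 0.001], [0.0, -0.002, -1.0]]
contact_force: [-6.6, 2.1, 12.6]
finger_gap: 0.0
```

```bash
python3 - <<'E'
from h import *
from rig import sense
s=sense();print(s['tcp_pos'],s['contact_force'])
for nm in('top','scene'):
    p,d=optics.snapshot(nm);cv2.imwrite(f"pics/{nm}2.png",p[100:350,100:500] if nm=='top' else p);X=cloud(nm,d)
    a,Q=ring(X,np.array([472,216.]),75,zhi=104);print(nm,len(Q),a.round(4),np.degrees(np.hypot(*a[:2])),np.degrees(np.arctan2(a[1],a[0])))
E
```

```text
[416.7586983  247.27756842 264.17819454] [-6.58169644  2.14410716 12.6400939 ]
top 1546 [ 5.01000e-02 -2.16000e-02  9.33965e+01] 3.1230935952717 -23.331938402721956
scene 971 [ 5.1800e-02 -2.4700e-02  9.3207e+01] 3.287033174268769 -25.516673208522864
```

>>> {"fn": "jog_arm", "kwargs": {"rows": [[[0,0,-14],[0,0,0],1],[[0,18,0],[0,0,0],1],[[0,18,0],[0,0,0],1],[[0,18,0],[0,0,0],1],[[0,18,0],[0,0,0],1],[[0,18,0],[0,0,0],1],[[0,18,0],[0,0,0],1],[[0,18,0],[0,0,0],1],[[0,0,3],[0,0,0],1],[[0,0,3],[0,0,0],1],[[0,0,2],[0,0,0],1],[[0,0,2],[0,0,0],1],[[0,0,2],[0,0,0],1],[[0,0,2],[0,0,0],1],[[0,0,2],[0,0,0],1],[[0,0,2],[0,0,0],1],[[0,0,2],[0,0,0],1]]}}

```text
time: 4.75
tcp_pos: [527.8, 182.9, 259.0]
eef_rot: [[0.502, 0.865, 0.005], [0.865, -0.502, -0.0], [0.002, 0.004, -1.0]]
contact_force: [5.6, -6.3, 13.2]
finger_gap: -0.2
```

```bash
cat > chk.py <<'E'
from h import *
from rig import sense
s=sense();print(s['time'],s['tcp_pos'],s['contact_force'])
for nm in('top','scene'):
    p,d=optics.snapshot(nm);X=cloud(nm,d)
    a,Q=ring(X,np.array([472,216.]),64,rout=70,zhi=104);print(nm,len(Q),a.round(4),np.degrees(np.hypot(*a[:2])),np.degrees(np.arctan2(a[1],a[0])))
E
python3 chk.py
```

```text
4.75 [527.75333658 182.92517345 259.02238663] [ 5.56987974 -6.25196521 13.16775364]
top 1243 [-3.85000e-02  4.20000e-03  8.69871e+01] 2.21808039677328 173.80462173104345
scene 802 [-3.95000e-02  1.34000e-02  8.64728e+01] 2.3883216009942276 161.1849981322863
```

>>> {"fn": "jog_arm", "kwargs": {"rows": [[[0,0,-14],[0,0,0],1],[[0,-18,0],[0,0,0],1],[[0,-18,0],[0,0,0],1],[[0,-18,0],[0,0,0],1],[[0,-18,0],[0,0,0],1],[[0,-18,0],[0,0,0],1],[[0,-18,0],[0,0,0],1],[[0,-18,0],[0,0,0],1],[[0,0,4],[0,0,0],1],[[0,0,3],[0,0,0],1],[[0,0,2],[0,0,0],1],[[0,0,2],[0,0,0],1],[[0,0,2],[0,0,0],1],[[0,0,2],[0,0,0],1],[[0,0,2],[0,0,0],1],[[0,0,2],[0,0,0],1],[[0,0,2],[0,0,0],1]]}}

```text
time: 6.27
tcp_pos: [416.7, 247.1, 250.8]
eef_rot: [[0.501, 0.866, -0.002], [0.866, -0.501, 0.001], [-0.001, -0.002, -1.0]]
contact_force: [-5.9, 3.8, 12.0]
finger_gap: -0.1
```

```bash
python3 chk.py
```

```text
6.2667 [416.73307253 247.12938738 250.770295  ] [-5.86191452  3.81251961 12.01031096]
top 1444 [ 4.45000e-02 -3.04000e-02  7.99315e+01] 3.0843950560352735 -34.319977014661326
scene 893 [ 4.83000e-02 -2.71000e-02  7.98944e+01] 3.171970354126032 -29.26142375842812
```

>>> {"fn": "jog_arm", "kwargs": {"rows": [[[0,0,-18],[0,0,0],1],[[0,18,0],[0,0,0],1],[[0,18,0],[0,0,0],1],[[0,18,0],[0,0,0],1],[[0,18,0],[0,0,0],1],[[0,18,0],[0,0,0],1],[[0,18,0],[0,0,0],1],[[0,18,0],[0,0,0],1],[[0,0,4],[0,0,0],1],[[0,0,4],[0,0,0],1],[[0,0,2],[0,0,0],1],[[0,0,2],[0,0,0],1],[[0,0,2],[0,0,0],1],[[0,0,2],[0,0,0],1],[[0,0,2],[0,0,0],1],[[0,0,2],[0,0,0],1],[[0,0,2],[0,0,0],1],[[0,0,2],[0,0,0],1]]}}

```text
time: 7.87
tcp_pos: [527.4, 182.8, 245.8]
eef_rot: [[0.502, 0.865, 0.004], [0.865, -0.502, -0.001], [0.001, 0.003, -1.0]]
contact_force: [3.6, -6.1, 12.2]
finger_gap: 0.3
```

```bash
python3 chk.py
```

```text
7.8667 [527.44974643 182.75300408 245.80624147] [ 3.5666953  -6.09424417 12.22127941]
top 1180 [-4.77000e-02 -2.10000e-03  7.39947e+01] 2.734296288469714 -177.5285295002478
scene 835 [-4.88000e-02  1.40000e-03  7.38959e+01] 2.798092836833721 178.40988165841364
```

>>> {"fn": "jog_arm", "kwargs": {"rows": [[[0,0,-14],[0,0,0],1],[[0,-18,0],[0,0,0],1],[[0,-18,0],[0,0,0],1],[[0,-18,0],[0,0,0],1],[[0,-18,0],[0,0,0],1],[[0,-18,0],[0,0,0],1],[[0,-18,0],[0,0,0],1],[[0,-18,0],[0,0,0],1],[[0,0,4],[0,0,0],1],[[0,0,2],[0,0,0],1],[[0,0,2],[0,0,0],1],[[0,0,2],[0,0,0],1],[[0,0,2],[0,0,0],1],[[0,0,2],[0,0,0],1],[[0,0,2],[0,0,0],1],[[0,0,1],[0,0,0],1]]}}

```text
time: 9.3
tcp_pos: [417.4, 246.8, 241.7]
eef_rot: [[0.501, 0.865, -0.001], [0.865, -0.501, 0.0], [-0.0, -0.001, -1.0]]
contact_force: [-4.9, 2.2, 7.7]
finger_gap: -0.0
```

```bash
python3 chk.py
```

```text
9.3 [417.35154612 246.77223424 241.7118988 ] [-4.85876427  2.15801192  7.73004508]
top 1389 [ 1.29000e-02 -2.24000e-02  6.88753e+01] 1.4833073050801553 -60.10374039264511
scene 930 [ 1.55000e-02 -2.14000e-02  6.91142e+01] 1.5138800414220948 -54.108551601518435
```

>>> {"fn": "jog_arm", "kwargs": {"rows": [[[0,0,-12],[0,0,0],1],[[0,18,0],[0,0,0],1],[[0,18,0],[0,0,0],1],[[0,18,0],[0,0,0],1],[[0,18,0],[0,0,0],1],[[0,18,0],[0,0,0],1],[[0,18,0],[0,0,0],1],[[0,18,0],[0,0,0],1],[[0,0,3],[0,0,0],1],[[0,0,2],[0,0,0],1],[[0,0,2],[0,0,0],1],[[0,0,2],[0,0,0],1],[[0,0,2],[0,0,0],1],[[0,0,2],[0,0,0],1],[[0,0,1],[0,0,0],1],[[0,0,1],[0,0,0],1]]}}

```text
time: 10.73
tcp_pos: [526.7, 183.3, 239.3]
eef_rot: [[0.501, 0.865, 0.001], [0.865, -0.501, -0.0], [0.0, 0.001, -1.0]]
contact_force: [-0.5, -3.5, 14.2]
finger_gap: -0.2
```

```bash
python3 chk.py
```

```text
10.7333 [526.65746042 183.32837184 239.34892867] [-0.523951   -3.50963302 14.19451395]
top 1113 [-2.92000e-02 -3.80000e-03  6.65864e+01] 1.6888221290358718 -172.5107095503361
scene 792 [-2.37000e-02 -2.20000e-03  6.68402e+01] 1.3619846670236373 -174.6277962164523
```

>>> {"fn": "jog_arm", "kwargs": {"rows": [[[0,0,-12],[0,0,0],1],[[0,-18,0],[0,0,0],1],[[0,-18,0],[0,0,0],1],[[0,-18,0],[0,0,0],1],[[0,-18,0],[0,0,0],1],[[0,-18,0],[0,0,0],1],[[0,-18,0],[0,0,0],1],[[0,-18,0],[0,0,0],1],[[0,0,3],[0,0,0],1],[[0,0,3],[0,0,0],1],[[0,0,2],[0,0,0],1],[[0,0,2],[0,0,0],1],[[0,0,1],[0,0,0],1],[[0,0,1],[0,0,0],1],[[0,0,0.5],[0,0,0],1],[[0,0,0],[0,0,0],1]]}}

```text
time: 12.17
tcp_pos: [417.4, 246.6, 238.7]
eef_rot: [[0.502, 0.865, -0.001], [0.865, -0.502, 0.0], [-0.0, -0.001, -1.0]]
contact_force: [-6.3, 1.3, 17.2]
finger_gap: 0.1
```

```bash
python3 chk.py
```

```text
12.1667 [417.37548931 246.60494896 238.72207985] [-6.31937479  1.28357501 17.15623581]
top 1210 [ 4.20000e-03 -4.50000e-03  6.55957e+01] 0.3531464034237413 -46.81632500308395
scene 839 [ 6.60000e-03 -4.70000e-03  6.57136e+01] 0.4632048512261066 -35.23677043750925
```

Seated and level within measurement error, so I'll back off and check.

>>> {"fn": "jog_arm", "kwargs": {"rows": [[[0,0,-10],[0,0,0],1],[[0,0,-20],[0,0,0],1],[[0,0,-20],[0,0,0],1],[[0,0,-20],[0,0,0],1],[[-15,0,-20],[0,0,0],1],[[0,-20,-20],[0,0,0],1],[[0,0,0],[0,0,0],1],[[0,0,0],[0,0,0],1],[[0,0,0],[0,0,0],1]]}}

```text
time: 13.02
tcp_pos: [393.3, 243.4, 347.8]
eef_rot: [[0.502, 0.865, 0.0], [0.865, -0.502, -0.0], [0.0, 0.0, -1.0]]
contact_force: [-0.8, 0.1, -0.5]
finger_gap: 0.0
```

```bash
python3 chk.py; python3 - <<'E'
from rig import optics
import cv2
p,d=optics.snapshot("scene");cv2.imwrite("pics/s9.png",p)
E
```

```text
13.0167 [393.29708281 243.42173906 347.79799756] [-0.81055691  0.06043896 -0.50979506]
top 1435 [ 1.70000e-03 -1.80000e-03  6.56554e+01] 0.14089198755470966 -47.36292208460872
scene 906 [ 2.30000e-03 -2.10000e-03  6.57471e+01] 0.17634218629446183 -42.11192411432589
```

View pics/s9.png

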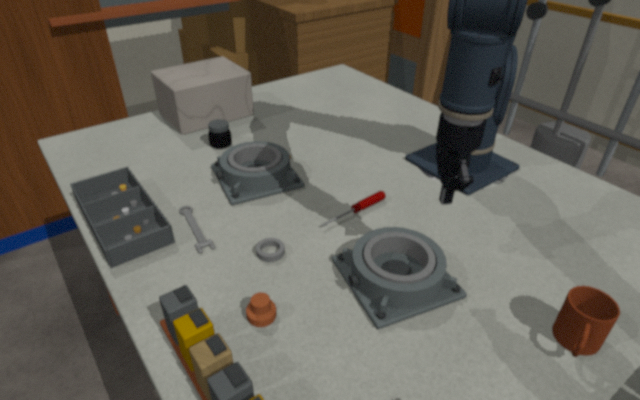

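The ring at (400,258) px now sits flush like the done one at (255,160) px, and the gripper is clear at (450,190) px.

```bash
python3 -c "
from rig import order;print(order.hand_in())"
```

```text
the job is handed in; nothing more can be done
None
```

The ring is fully home and level in its housing, and I handed the job in at about 13 s of the 51 s allowed.

- **What I did:** I pressed the rim with the closed fingertips in seven alternating pushes on opposite sides, starting on the high side.
- **Lean:** The most I measured was about 3.3°, read after each push rather than during it. The limit is 10°.
- **Force:** Readings at the end of each push stayed below about 19 N.
- **Final check:** With the arm clear, both cameras put the rim centre at about 65.7 mm (home is 66 mm), leaning 0.14–0.18°. The contact force was about zero.
- **Disagreements:** None of the final checks failed. During the pushes the two cameras differed by up to about 0.5 mm and 0.3°, and by up to about 13° in the direction of the lean.

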